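# Put the long knife case away behind the shelf post

### The job

Put the long wooden knife case away in the low pine bay by pushing it along the shelf with the fingertips: pivot it by its ends so that it angles past the round post, and finish with it lying home along the bay's back board at both ends. Only push it, without lifting or carrying it or tipping it up. Leave the crockery, the other things on the shelf and the lamp's switch as they are.

Things in the scene. Friction and masses are not known exactly. Their poses are not given: they have to be found in the camera images.
- case: closed wooden knife case, a plain bar 260 mm long (its y), 40 mm wide (x), 34 mm high, about 0.2 kg, loose, lying on the shelf before the bay's mouth. Origin: centre of the underside. At the start its middle is 90 to 120 mm in front of the mouth, 75 to 140 mm right of the mouth's middle, and it is turned up to 0.3 rad from the bay's length. Slides with ordinary friction
- case_left (a point): centre of the case's left end face (+y end), 17 mm above its underside
- case_right (a point): centre of the case's right end face (-y end), 17 mm above its underside
- bay: low fixed pine bay, open above and towards the robot; walls 50 mm high, 18 mm thick. Origin: on the shelf, middle of the mouth (front edges of the side walls). x points into the bay, y left along it. Side walls' inner faces at y = +178 and -178 mm, back board's inner face at x = 90 mm (so the case is home with its middle line at x = 70 mm). Turned up to 0.25 rad
- post: fixed round pine post, 24 mm in diameter, 60 mm high, in the mouth line of the bay, 60 to 85 mm left of its middle. From post to right side wall the mouth is shorter than the case, so the case goes in at an angle, left end first, behind the post. Origin: centre of its foot on the shelf
- teapot: white ceramic teapot with a clip-on lid, 136 mm across, 130 mm high, well left of the bay; origin centre of the underside. Bystander
- cup_a: white espresso cup, 62 mm across, 55 mm high, left in front of the bay; origin centre of the underside. Bystander
- cup_b: white espresso cup, 62 mm across, 55 mm high, left beside the bay; origin centre of the underside. Bystander
- spreader: flat wooden butter spreader, 185 mm long (x), 28 mm wide, 7 mm thick, lying behind the back board; origin centre of the underside. Bystander
- sieve: steel sieve lying mouth down, 124 mm across, 48 mm high, with a handle reaching 185 mm from its centre along its -x, to the right of the bay; origin centre of the rim on the shelf. Bystander
- jar: closed glass jar, 72 mm across, 110 mm high, left of the bay; origin centre of the underside. Bystander
- lamp_switch (a joint): toggle switch on a small fixed battery lamp (150 mm high) right of the bay; 0 = off, as it starts, grows to 1 rad when thrown. To be left alone

How it is judged:
By the outcome, as a careful person would: the job done as asked, in the order asked, and still so for the second after the job is handed in, with the robot touching nothing.
It also fails if it takes over 72 s, if anything falls off the work surface, if the arm or the gripper's body presses on something with over 40 N, if the wrist force passes 120 N, or if a joint passes its speed limit or range.

### The arm

A 7-joint arm with a two-finger parallel gripper is mounted at the origin on the work surface. World frame = base frame: x ahead of the robot, y to its left, z up, the work surface at z = 0. Lengths are in m, angles in rad, forces in N, time in s.
With the tool pointing down it reaches from about 0.4 to 0.85 m from the base axis. Payload 10.4 kg.
Tool frame: the origin (TCP) lies at the very end of the fingers, on their centre line; the grasp point (between the pads) lies 19 mm behind it (manip.grip_depth is the distance from the TCP to the grasp point, in m); z points along the fingers, x is the direction in which the jaws open and shut, and the axes are right-handed (so a half turn about z gives the same grasp; the last joint's range is limited). The gripper opens to 85 mm and grips with 20 to 120 N. Pads are 22 mm wide; open, the fingers measure 114 mm over their backs; the gripper's body (76 mm by 85 mm) begins 54 mm behind the grasp point. The pads swing forward as they close: fully open they stand 13 mm farther back than shut.
Start: joints at [1.325, 0.332, -0.065, 1.46, 0.022, 1.35, -0.088], TCP at [0.138, -0.61, 0.231] pointing down, gripper open.
Joint ranges: [-2.6, 2.6], [-0.5, 2.12], [-1.47, 1.34], [0.16, 2.42], [-1.27, 4.41], [0.06, 2.06], [-2.6, 2.6]. Speed limits (rad/s): [2.22, 2.22, 2.79, 2.79, 3.14, 3.14, 3.14].

### API

Orientations are given as a unit quaternion [x, y, z, w].
In Python, from workcell import manip, cams gives the robot as it stands. The module is installed in compiled form; this text tells all that it offers.
- The arm moves only by the tool move_arm, never from a script. Its arguments are lists of equal length, an entry for each row: "claw": the opening, from 0 (shut) to 1 (fully open); "dp": the shift along the tool's x, y, z as a fraction of full scale, a list of three; "turn": the turn, a rotation vector about the tool's x, y, z as a fraction of full scale, a list of three. A call has 1 to 8 rows; each row shifts and turns the commanded pose from where the row before left it, along the tool's axes as they then stand; what a row does not reach is not made up. Full scale, the value 1, is 200 mm for a shift and 45 degrees for a turn. A row lasts 1/12 s, in which the tool goes at most 41.7 mm and 7.16 degrees, less where a joint would pass 70% of its speed; a pose out of reach is approached as far as the arm can. A call with a number of a shift or a turn outside -1 to 1 is refused whole. A call with a gripper value outside its range is refused whole. The fingers move at their own pace and stop on an object; "grip_force" is the grip in N (left out, the last holds). Time passes only in rows, so rows that do not move let the fingers close. It gives the time, the measured TCP pose, the force and the opening at its end, in the units of the state.
- manip.get_obs(): the state, without advancing time (a new reading comes with each control period).
- cams.camera(name): name is "scene" or "side" or "wrist"; returns the picture (420x560x3 uint8, red, green, blue); there is no depth.
- cams.camera_info(name): a dict with "fx", "fy", "cx", "cy" (pixels), "pose" (4x4, takes a point from camera to world coordinates); the wrist camera has in their place "tool_from_camera" (4x4, takes a point from camera to tool coordinates, whose origin is the TCP and whose axes are the tool frame's). Camera axes: x right, y down, z forward; pixel columns grow to the right and rows downward; lengths in m; the calibration is good to about 2 mm. A picture is of the moment at which its call begins: read the wrist's pose just before it. camera_info takes no time and is no camera call.
- manip.hand_in(): hands the job in, once; it reports no verdict.
The state is a dict: "clock": time; "joint_pos": joint angles; "joint_velocities": joint speeds; "tau": joint torques, N m; "position": TCP position; "ee_rot": TCP orientation; "ft_force": force on the tool from outside, world axes, zero at the start; "torque": the same for the moment, N m; "grip_width": opening from 0.0 (shut) to 1.0 (fully open).
Only numpy, scipy, OpenCV 4.12 (cv2) and the standard library are available. Lean on these libraries where they do the work, as an engineer would, in place of code of your own. Each camera call takes 0.05 s, during which the arm holds its last target.

## Working session

There is one attempt and no reset: what is moved stays moved. The work goes in short steps, Python scripts to look and compute and a tool call to move; the robot and the scene stay as the last step left them, time stands still between calls to the robot, and variables do not carry over. Pictures are saved under pics/ and viewed, and the job is handed in when it is done.

Besides the shell and the picture viewer there is one more tool, called after "Emit:" in YAML: its name, and indented under it one key for each argument. move_arm: Moves the arm, as the interface text tells. Shift numbers are shares of 200 mm and turn numbers shares of 45 degrees, none past 1 either way. Its arguments: {"type":"object","properties":{"claw":{"type":"array","items":{"type":"number"}},"dp":{"type":"array","items":{"type":"array","items":{"type":"number"}}},"turn":{"type":"array","items":{"type":"array","items":{"type":"number"}}},"grip_force":{"type":"number"}},"required":["claw","dp","turn"]}

```bash
mkdir -p pics; python3 - <<'E'
from workcell import manip,cams
import cv2,numpy as np
np.set_printoptions(precision=4,suppress=True)
print(manip.get_obs(), manip.grip_depth)
for n in ["scene","side","wrist"]:
    im=cams.camera(n); cv2.imwrite(f"pics/{n}0.png",im[:,:,::-1]); print(n,cams.camera_info(n))
E
```

```text
{'clock': 0.0, 'joint_pos': array([ 1.3254,  0.3329, -0.0647,  1.4609,  0.0216,  1.3499, -0.0885]), 'joint_velocities': array([-0.0006, -0.0015,  0.0006,  0.0017,  0.    ,  0.0009,  0.001 ]), 'tau': array([  0.0004, -62.5441,   0.0495, -39.1617,   0.0164,   0.0097,
         0.    ]), 'position': array([ 0.138 , -0.6092,  0.2305]), 'ee_rot': array([ 0.7813, -0.6241, -0.0006, -0.0004]), 'ft_force': array([-0.6646, -0.0417, -0.273 ]), 'torque': array([-0.0149, -0.0143, -0.0013]), 'grip_width': 1.0029309968193396} 0.0187
scene {'fx': 385.2891707238146, 'fy': 385.2891707238146, 'cx': 287.7020942958868, 'cy': 207.2470475803765, 'pose': array([[-0.8698,  0.357 , -0.3406,  0.9448],
       [ 0.4934,  0.6344, -0.595 ,  0.6281],
       [ 0.0036, -0.6856, -0.728 ,  0.7991],
       [ 0.    ,  0.    ,  0.    ,  1.    ]])}
side {'fx': 439.0638197963562, 'fy': 439.0638197963562, 'cx': 279.5379296254675, 'cy': 213.7784142654299, 'pose': array([[-0.8611, -0.2498,  0.4428, -0.0181],
       [-0.5083,  0.442 , -0.7391,  1.0748],
       [-0.0111, -0.8615, -0.5076,  0.7593],
       [ 0.    ,  0.    ,  0.    ,  1.    ]])}
wrist {'fx': 368.6747620630683, 'fy': 368.6747620630683, 'cx': 283.0928410886877, 'cy': 214.80827019326975, 'tool_from_camera': array([[ 1.    ,  0.0005, -0.    , -0.0002],
       [-0.0005,  0.9496,  0.3135, -0.08  ],
       [ 0.0002, -0.3135,  0.9496, -0.1429],
       [ 0.    ,  0.    ,  0.    ,  1.    ]])}
```

View pics/scene0.png

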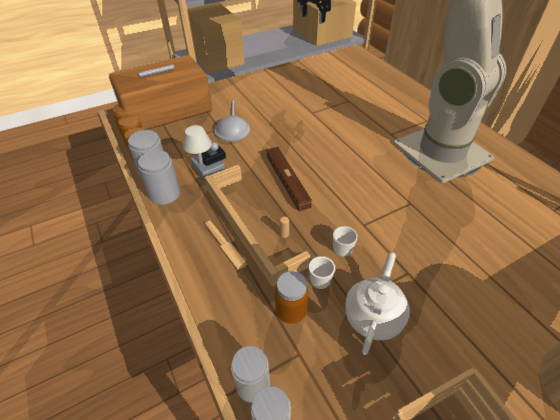

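View pics/side0.png

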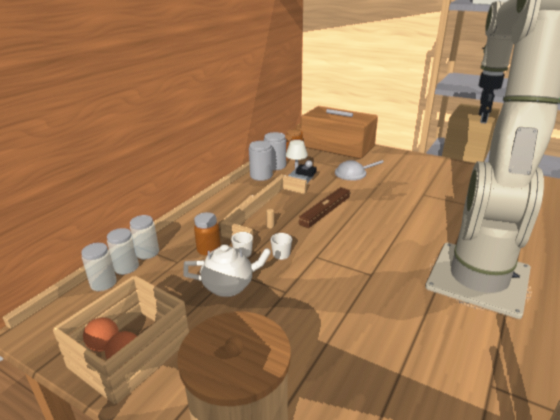

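View pics/wrist0.png

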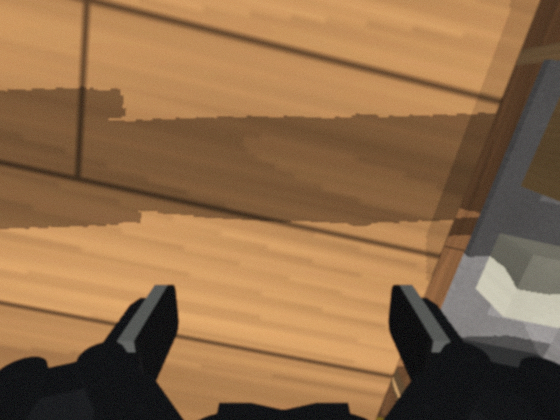

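The scene picture shows the bay (right wall ~(225,178), back board running to ~(270,275), left wall ~(290,265)), the post at ~(285,228), the case from (275,152) to (302,203), the cups at (344,240) and (321,272). I'll enlarge it.

```bash
python3 - <<'E'
import cv2
im=cv2.imread("pics/scene0.png")[140:290,190:365]
cv2.imwrite("pics/scene0c.png",cv2.resize(im,None,fx=4,fy=4,interpolation=cv2.INTER_CUBIC))
im=cv2.imread("pics/side0.png")[130:265,190:390]
cv2.imwrite("pics/side0c.png",cv2.resize(im,None,fx=4,fy=4,interpolation=cv2.INTER_CUBIC))
E
```

```text
(no output)
```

View pics/scene0c.png

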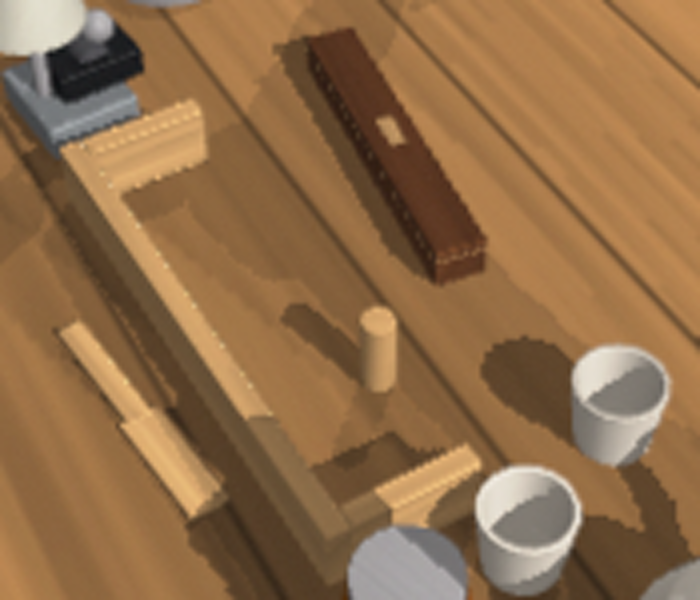

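View pics/side0c.png

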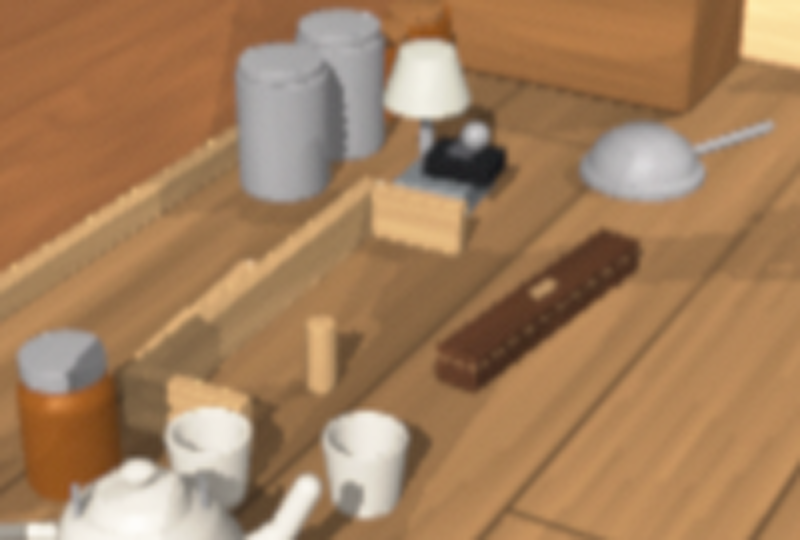

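```bash
cat > h.py <<'E'
import numpy as np,cv2
from scipy.optimize import least_squares
from workcell import manip,cams
np.set_printoptions(precision=4,suppress=True)
def proj(n,P):
    c=cams.camera_info(n); T=np.linalg.inv(c["pose"]); P=np.atleast_2d(P)
    q=P@T[:3,:3].T+T[:3,3]
    return np.c_[c["fx"]*q[:,0]/q[:,2]+c["cx"],c["fy"]*q[:,1]/q[:,2]+c["cy"]]
def ray(n,uv,z):
    c=cams.camera_info(n);d=c["pose"][:3,:3]@np.array([(uv[0]-c["cx"])/c["fx"],(uv[1]-c["cy"])/c["fy"],1]);o=c["pose"][:3,3]
    return o+d*(z-o[2])/d[2]
def tf(p,L):
    L=np.atleast_2d(L);c,s=np.cos(p[2]),np.sin(p[2])
    return np.c_[p[0]+c*L[:,0]-s*L[:,1],p[1]+s*L[:,0]+c*L[:,1],L[:,2]]
def inv(p,W):
    W=np.atleast_2d(W)[:,:2]-p[:2];c,s=np.cos(p[2]),np.sin(p[2])
    return np.c_[c*W[:,0]+s*W[:,1],-s*W[:,0]+c*W[:,1]]
def fit(obs,p0):
    # obs: list of (cam, local xyz, uv)
    def r(p): return np.concatenate([proj(n,tf(p,L))[0]-np.array(uv) for n,L,uv in obs])
    s=least_squares(r,p0,loss='soft_l1',f_scale=1.0); return s.x,r(s.x).reshape(-1,2)
def crop(o,f=4): return lambda u,v:((u+.5)/f-.5+o[0],(v+.5)/f-.5+o[1])
E
python3 - <<'E'
from h import *
S=crop((190,140));D=crop((190,130))
bay=[("scene",(0,-.178,.05),S(205,113)),("scene",(0,-.196,.05),S(196,99)),("scene",(0,-.178,0),S(207,155)),("scene",(.108,-.196,.05),S(63,150)),("scene",(.09,-.178,0),S(122,193)),
("scene",(0,.178,.05),S(468,446)),("scene",(0,.196,.05),S(481,463)),("scene",(.108,.196,.05),S(330,555)),
("side",(0,-.178,.05),D(465,203)),("side",(0,-.178,0),D(462,253)),("side",(.09,-.178,0),D(375,233)),("side",(.09,-.178,.05),D(373,190)),("side",(.09,.178,.05),D(168,380))]
p,r=fit(bay,[.6,-.05,0]);print("bay",p);print(r)
case=[("scene",(.02,-.13,.034),S(308,40)),("scene",(-.02,-.13,.034),S(352,28)),("scene",(-.02,.13,.034),S(485,238)),("scene",(.02,.13,.034),S(436,257)),("scene",(.02,.13,0),S(440,283)),("scene",(-.02,.13,0),S(484,267)),
("side",(.02,.13,.034),D(437,351)),("side",(-.02,.13,.034),D(473,364)),("side",(.02,-.13,.034),D(605,231)),("side",(-.02,-.13,.034),D(639,244)),("side",(-.02,.13,0),D(473,388)),("side",(.02,.13,0),D(439,374))]
q,r=fit(case,[.5,-.15,0]);print("case",q);print(r)
print("case in bay",inv(p,tf(q,[[0,0,0],[0,.13,0],[0,-.13,0]])),q[2]-p[2])
po=[("scene",(0,0,.06),S(378,317)),("side",(0,0,.06),D(321,320))]
def f(p): return np.concatenate([proj(n,[p[0],p[1],.06])[0]-uv for n,L,uv in po])
s=least_squares(f,[.55,0]);print("post",s.x,s.fun,inv(p,s.x))
for n,C,uv,nm,z in [("scene",S,(620,380),"cupa",.055),("scene",S,(528,500),"cupb",.055),("side",D,(365,428),"cupa",.055),("side",D,(209,428),"cupb",.055)]:
    w=ray(n,C(*uv),z);print(nm,w,inv(p,w))
# lamp switch knob
w=ray("scene",C(95,30) if 0 else S(95,30),.05);print("lamp",w,inv(p,w))
E
```

```text
bay [ 0.6287 -0.0158  0.0255]
[[ 0.4566 -0.8333]
 [ 0.0262 -0.7314]
 [ 1.3315  1.133 ]
 [-0.4671 -1.0336]
 [-4.6324  2.1575]
 [ 0.1906 -1.0645]
 [ 1.0396 -0.118 ]
 [-0.5926 -3.4447]
 [-0.9238  2.2843]
 [-0.4231  2.0116]
 [-0.1869  1.735 ]
 [ 0.2204  0.4624]
 [-3.8307 -2.5328]]
case [ 0.5168 -0.1228 -0.1277]
[[-0.5058 -1.0715]
 [ 0.207  -0.9789]
 [ 0.8036  0.0864]
 [-0.1421 -0.7766]
 [-1.4312  1.0825]
 [ 0.4695  1.2033]
 [-0.4947 -0.9206]
 [ 0.7568 -0.2912]
 [-0.4724 -0.4317]
 [ 0.7004 -0.6394]
 [ 0.5178  2.7579]
 [-1.1064  2.2903]]
case in bay [[-0.1146 -0.1041]
 [-0.0948  0.0244]
 [-0.1345 -0.2326]] -0.15320749136908676
post [0.6281 0.0543] [-0.4362 -0.049   0.243   0.986 ] [[0.0011 0.0701]]
cupa [0.5194 0.1707 0.055 ] [[-0.1046  0.1892]]
cupb [0.6184 0.2181 0.055 ] [[-0.0044  0.2341]]
cupa [0.5265 0.16   0.055 ] [[-0.0977  0.1784]]
cupb [0.6251 0.216  0.055 ] [[0.0023 0.2319]]
lamp [ 0.6695 -0.3229  0.05  ] [[ 0.0329 -0.308 ]]
```

```bash
cat >> h.py <<'E'
from scipy.spatial.transform import Rotation as Rn
import math
BAY=np.array([.6287,-.0158,.0255])
def Rphi(phi): # tool down, x at azimuth phi
    c,s=math.cos(phi),math.sin(phi); return np.array([[c,s,0],[s,-c,0],[0,0,-1.]])
def pose():
    o=manip.get_obs(); R=Rn.from_quat(o["ee_rot"]).as_matrix(); return o["position"],R,math.atan2(R[1,0],R[0,0])
def plan(tgt,phi=None,mm=38,start=None):
    """rows (rounded) from measured pose to world tgt with tool down at azimuth phi"""
    p,R,ph=pose()
    if start is not None: p=np.array(start[:3]);ph=start[3]
    if phi is None: phi=ph
    tgt=np.array(tgt,float);d=tgt-p;a=(phi-ph)
    n=max(1,math.ceil(np.linalg.norm(d)*1000/mm),math.ceil(abs(a)/math.radians(7.0)))
    q=p.copy();h=ph;rows=[];
    for i in range(n):
        t=np.round(-(phi-h)/(n-i)/math.radians(45),3)
        s=np.round(Rphi(h).T@((tgt-q)/(n-i))/.2,3)
        rows.append((s.tolist(),[0,0,float(t)])); q=q+Rphi(h)@s*.2; h-=t*math.radians(45)
    print("from",p,round(ph,3),"n",n,"end",q,round(h,3))
    for k in range(0,n,8):
        print('dp',[r[0] for r in rows[k:k+8]],'\nturn',[r[1] for r in rows[k:k+8]])
E
python3 - <<'E'
from h import *
S=crop((190,140));D=crop((190,130))
bay=[("scene",(0,-.178,.05),S(205,113)),("scene",(0,-.196,.05),S(196,99)),("scene",(0,-.178,0),S(207,155)),("scene",(.108,-.196,.05),S(63,150)),
("scene",(0,.178,.05),S(468,446)),("scene",(0,.196,.05),S(481,463)),
("side",(0,-.178,.05),D(465,203)),("side",(0,-.178,0),D(462,253)),("side",(.09,-.178,0),D(375,233)),("side",(.09,-.178,.05),D(373,190))]
p,r=fit(bay,[.6,-.05,0]);print("bay",p)
plan([.50,-.08,.30],1.44)
E
```

```text
bay [ 0.63   -0.0164  0.0225]
from [ 0.138  -0.6093  0.2307] -1.348 n 23 end [ 0.4999 -0.08    0.2999] 1.44
dp [[-0.095, -0.102, -0.015], [-0.082, -0.113, -0.015], [-0.068, -0.122, -0.015], [-0.052, -0.129, -0.015], [-0.036, -0.135, -0.015], [-0.02, -0.138, -0.015], [-0.003, -0.139, -0.015], [0.014, -0.139, -0.015]] 
turn [[0, 0, -0.154], [0, 0, -0.154], [0, 0, -0.154], [0, 0, -0.154], [0, 0, -0.154], [0, 0, -0.154], [0, 0, -0.154], [0, 0, -0.154]]
dp [[0.03, -0.136, -0.015], [0.047, -0.131, -0.015], [0.062, -0.125, -0.015], [0.077, -0.116, -0.015], [0.09, -0.106, -0.015], [0.103, -0.094, -0.015], [0.113, -0.081, -0.015], [0.122, -0.067, -0.015]] 
turn [[0, 0, -0.155], [0, 0, -0.154], [0, 0, -0.155], [0, 0, -0.154], [0, 0, -0.155], [0, 0, -0.154], [0, 0, -0.155], [0, 0, -0.154]]
dp [[0.129, -0.052, -0.015], [0.135, -0.036, -0.015], [0.138, -0.019, -0.015], [0.14, -0.002, -0.015], [0.139, 0.014, -0.015], [0.136, 0.031, -0.016], [0.131, 0.047, -0.015]] 
turn [[0, 0, -0.155], [0, 0, -0.154], [0, 0, -0.155], [0, 0, -0.154], [0, 0, -0.155], [0, 0, -0.154], [0, 0, -0.155]]
```

Emit:
move_arm:
  claw: [1,1,1,1,1,1,1,1]
  dp:
    - [-0.1,-0.1,-0.02]
    - [-0.08,-0.11,-0.02]
    - [-0.07,-0.12,-0.02]
    - [-0.05,-0.13,-0.02]
    - [-0.04,-0.13,-0.02]
    - [-0.02,-0.14,-0.02]
    - [0,-0.14,-0.01]
    - [0.01,-0.14,-0.01]
  turn:
    - [0,0,-0.15]
    - [0,0,-0.15]
    - [0,0,-0.15]
    - [0,0,-0.15]
    - [0,0,-0.15]
    - [0,0,-0.15]
    - [0,0,-0.15]
    - [0,0,-0.15]

```text
clock: 0.82
position: [0.2646, -0.4247, 0.2594]
ee_rot: [0.98, -0.199, -0.0, 0.0]
ft_force: [0.5, 0.3, -0.8]
grip_width: 0.998
```

Emit:
move_arm:
  claw: [1,1,1,1,1,1,1,1]
  dp:
    - [0.03,-0.14,-0.01]
    - [0.05,-0.13,-0.01]
    - [0.06,-0.13,-0.01]
    - [0.08,-0.12,-0.01]
    - [0.09,-0.11,-0.02]
    - [0.1,-0.09,-0.02]
    - [0.11,-0.08,-0.02]
    - [0.12,-0.07,-0.02]
  turn:
    - [0,0,-0.15]
    - [0,0,-0.15]
    - [0,0,-0.15]
    - [0,0,-0.15]
    - [0,0,-0.15]
    - [0,0,-0.15]
    - [0,0,-0.15]
    - [0,0,-0.15]

```text
clock: 1.48
position: [0.3968, -0.2438, 0.2834]
ee_rot: [0.963, 0.268, -0.0, 0.0]
ft_force: [-0.3, -0.7, 0.2]
grip_width: 1.001
```

```bash
python3 - <<'E'
from h import *
plan([.50,-.08,.30],1.44)
E
```

```text
from [ 0.3968 -0.2438  0.2834] 0.543 n 8 end [ 0.5    -0.0799  0.3   ] 1.44
dp [[0.108, -0.054, -0.01], [0.114, -0.042, -0.01], [0.117, -0.029, -0.01], [0.12, -0.016, -0.011], [0.121, -0.002, -0.01], [0.12, 0.012, -0.011], [0.119, 0.025, -0.01], [0.115, 0.038, -0.011]] 
turn [[0, 0, -0.143], [0, 0, -0.143], [0, 0, -0.143], [0, 0, -0.143], [0, 0, -0.143], [0, 0, -0.143], [0, 0, -0.142], [0, 0, -0.143]]
```

Emit:
move_arm:
  claw: [1,1,1,1,1,1,1,1]
  dp:
    - [0.11,-0.05,-0.01]
    - [0.11,-0.04,-0.01]
    - [0.12,-0.03,-0.01]
    - [0.12,-0.02,-0.01]
    - [0.12,0,-0.01]
    - [0.12,0.01,-0.01]
    - [0.12,0.03,-0.01]
    - [0.12,0.04,-0.01]
  turn:
    - [0,0,-0.14]
    - [0,0,-0.14]
    - [0,0,-0.14]
    - [0,0,-0.14]
    - [0,0,-0.14]
    - [0,0,-0.14]
    - [0,0,-0.14]
    - [0,0,-0.14]

```text
clock: 2.15
position: [0.5038, -0.0814, 0.2993]
ee_rot: [0.758, 0.652, -0.0, 0.0]
ft_force: [1.0, 0.0, 0.8]
grip_width: 1.003
```

Emit:
move_arm:
  claw: [0.3]
  dp:
    - [0,0,0]
  turn:
    - [0,0,0]

```text
clock: 2.23
position: [0.5051, -0.0773, 0.2996]
ee_rot: [0.755, 0.655, 0.001, -0.0]
ft_force: [0.1, 0.5, 0.1]
grip_width: 0.883
```

```bash
cat >> h.py <<'E'
def wpose():
    p,R,_=pose();T=np.eye(4);T[:3,:3]=R;T[:3,3]=p;return T
_W={}
def wshot(name):
    T=wpose();im=cams.camera("wrist");cv2.imwrite(f"pics/{name}.png",im[:,:,::-1]);np.save(f"pics/{name}.npy",T)
def wcam(name):
    c=cams.camera_info("wrist");return dict(c,pose=np.load(f"pics/{name}.npy")@c["tool_from_camera"])
_ci=cams.camera_info
class _C:
    def camera_info(s,n): return wcam(n[2:]) if n.startswith("w:") else _ci(n)
    def camera(s,n): 
        import workcell; return workcell.cams.camera(n)
def overlay(n,img,out,bay=None,case=None,f=1,box=None):
    im=cv2.resize(img,None,fx=f,fy=f,interpolation=cv2.INTER_CUBIC)
    def poly(P,col,cl=True):
        uv=proj(n,P);uv=((uv+.5)*f-.5);cv2.polylines(im,[np.round(uv*8).astype(np.int32)],cl,col,1,cv2.LINE_AA,3)
    if bay is not None:
        for z in (0,.05):
            poly(tf(bay,[(0,-.178,z),(.09,-.178,z),(.09,.178,z),(0,.178,z)]),(0,255,0),False)
    if case is not None:
        for z in (0,.034): poly(tf(case,[(-.02,-.13,z),(.02,-.13,z),(.02,.13,z),(-.02,.13,z)]),(255,255,0))
    if box: im=im[int(box[1]*f):int(box[3]*f),int(box[0]*f):int(box[2]*f)]
    cv2.imwrite(out,im)
E
cat > fixc.sh <<'E'
E
python3 - <<'E'
s=open('h.py').read()
s=s.replace("c=cams.camera_info(n)","c=cinfo(n)").replace("_ci=cams.camera_info\n","")
i=s.index("class _C:");j=s.index("def overlay")
s=s[:i]+'def cinfo(n): return wcam(n[2:]) if n.startswith("w:") else cams.camera_info(n)\n'+s[j:]
open('h.py','w').write(s)
E
python3 - <<'E'
from h import *
wshot("w1");print(pose())
im=cv2.imread("pics/w1.png")
overlay("w:w1",im,"pics/w1o.png",np.array([.63,-.0164,.0225]),np.array([.5168,-.1228,-.1277]),f=1.4)
E
```

```text
(array([ 0.5041, -0.0796,  0.2993]), array([[ 0.1481,  0.989 ,  0.0002],
       [ 0.989 , -0.1481,  0.0011],
       [ 0.0011,  0.    , -1.    ]]), 1.4221103818395464)
```

View pics/w1o.png

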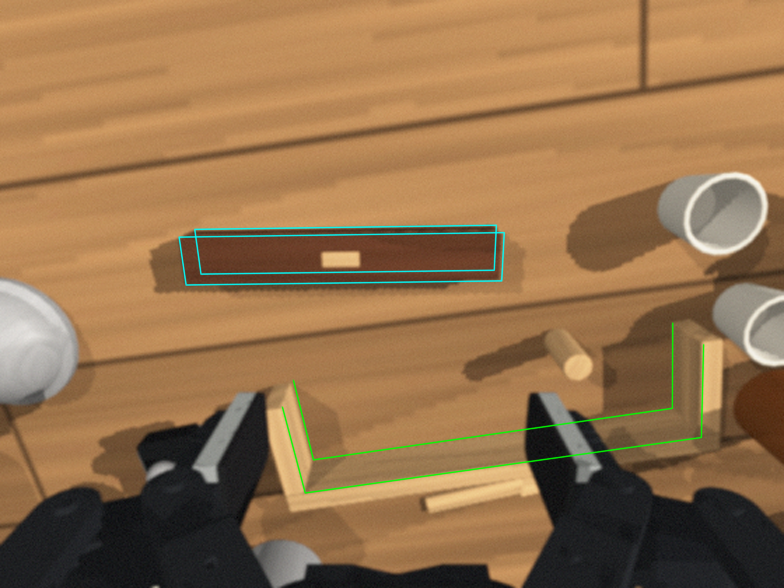

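Model overlay matches the picture closely: case (187–503, 228–285), bay lines on the inner walls, post foot ~(560,340). Now lower both fingertips in front of the case.

```bash
sed -i 's/^BAY=.*/BAY=np.array([.63,-.0164,.0225])/' h.py; cat >> h.py <<'E'
def inbay(x,y,a): # case pose in the bay -> world pose
    w=tf(BAY,[x,y,0])[0]; return np.array([w[0],w[1],BAY[2]-a])
def tcp(case,lx,ly,z): w=tf(case,[lx,ly,0])[0]; return [w[0],w[1],z]
E
python3 - <<'E'
from h import *
C=np.array([.5168,-.1228,-.1277])
print(inv(BAY,C))
ph=C[2]+math.pi/2
A=tcp(C,-.066,.015,.06);plan(A,ph)
B=tcp(C,-.066,.015,.010);plan(B,ph,mm=26,start=A+[ph])
D=tcp(C,-.036,.015,.010);plan(D,ph,mm=16,start=B+[ph])
E
```

```text
[[-0.1156 -0.1038]]
from [ 0.5041 -0.0796  0.2993] 1.422 n 7 end [ 0.4533 -0.0996  0.0601] 1.443
dp [[-0.019, -0.034, 0.171], [-0.019, -0.034, 0.171], [-0.019, -0.034, 0.171], [-0.019, -0.034, 0.171], [-0.019, -0.034, 0.171], [-0.019, -0.034, 0.171], [-0.02, -0.034, 0.17]] 
turn [[0, 0, -0.004], [0, 0, -0.004], [0, 0, -0.004], [0, 0, -0.004], [0, 0, -0.004], [0, 0, -0.003], [0, 0, -0.004]]
from [ 0.4532 -0.0995  0.06  ] 1.443 n 2 end [ 0.4532 -0.0995  0.01  ] 1.443
dp [[0.0, 0.0, 0.125], [0.0, 0.0, 0.125]] 
turn [[0, 0, -0.0], [0, 0, -0.0]]
from [ 0.4532 -0.0995  0.01  ] 1.443 n 2 end [ 0.483  -0.1033  0.01  ] 1.443
dp [[-0.0, 0.075, 0.0], [-0.0, 0.075, 0.0]] 
turn [[0, 0, -0.0], [0, 0, -0.0]]
```

Emit:
move_arm:
  claw: [0.6,0.6,0.6,0.6,0.6,0.6,0.6,0.6]
  dp:
    - [-0.02,-0.035,0.17]
    - [-0.02,-0.035,0.17]
    - [-0.02,-0.035,0.17]
    - [-0.02,-0.035,0.17]
    - [-0.02,-0.035,0.17]
    - [-0.02,-0.035,0.17]
    - [-0.02,-0.035,0.17]
    - [0,0,0]
  turn:
    - [0,0,-0.01]
    - [0,0,-0.01]
    - [0,0,-0.01]
    - [0,0,0]
    - [0,0,0]
    - [0,0,0]
    - [0,0,0]
    - [0,0,0]

```text
clock: 2.95
position: [0.4453, -0.1042, 0.0559]
ee_rot: [0.753, 0.658, -0.003, -0.004]
ft_force: [-2.2, -0.1, -1.3]
grip_width: 0.601
```

```bash
python3 - <<'E'
from h import *
print(pose()[0],pose()[2])
im=cams.camera("scene");cv2.imwrite("pics/s2.png",cv2.resize(im[100:300,160:420,::-1],None,fx=3,fy=3))
E
```

```text
[ 0.4453 -0.1042  0.0559] 1.4366547205129117
```

View pics/s2.png

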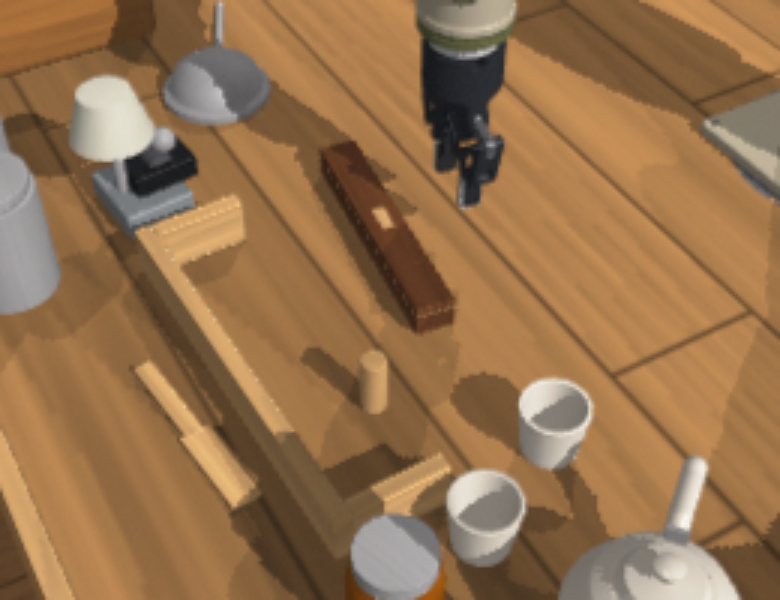

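The hand is clear in front of the case (fingers ~(468,190), case 325–455 × 145–325). Descend and push.

```bash
python3 - <<'E'
from h import *
C=np.array([.5168,-.1228,-.1277]);p,R,ph=pose()
B=[p[0],p[1],.010]; plan(B,ph,mm=26)
D=tcp(C,-.033,.015,.010);plan(D,C[2]+math.pi/2,mm=12,start=B+[ph])
F=inbay(-.03,-.104,.4);print(F)
E=tcp(F,-.031,.015,.010);plan(E,F[2]+math.pi/2,mm=7,start=D+[C[2]+math.pi/2])
E
```

```text
from [ 0.448  -0.1038  0.0592] 1.438 n 2 end [ 0.448  -0.1038  0.01  ] 1.438
dp [[0.0, 0.0, 0.123], [0.0, 0.0, 0.123]] 
turn [[0, 0, -0.0], [0, 0, -0.0]]
from [ 0.448  -0.1038  0.01  ] 1.438 n 4 end [ 0.4859 -0.1037  0.01  ] 1.443
dp [[0.006, 0.047, 0.0], [0.006, 0.047, 0.0], [0.007, 0.047, 0.0], [0.006, 0.047, 0.0]] 
turn [[0, 0, -0.002], [0, 0, -0.002], [0, 0, -0.002], [0, 0, -0.001]]
[ 0.6023 -0.121  -0.3775]
from [ 0.486  -0.1037  0.01  ] 1.443 n 14 end [ 0.5791 -0.0958  0.01  ] 1.193
dp [[0.007, 0.033, 0.0], [0.008, 0.032, 0.0], [0.008, 0.032, 0.0], [0.009, 0.032, 0.0], [0.009, 0.032, 0.0], [0.01, 0.032, 0.0], [0.011, 0.032, 0.0], [0.011, 0.031, 0.0]] 
turn [[0, 0, 0.023], [0, 0, 0.023], [0, 0, 0.023], [0, 0, 0.023], [0, 0, 0.023], [0, 0, 0.023], [0, 0, 0.023], [0, 0, 0.022]]
dp [[0.012, 0.031, 0.0], [0.012, 0.031, 0.0], [0.013, 0.031, 0.0], [0.013, 0.031, 0.0], [0.014, 0.03, 0.0], [0.014, 0.031, 0.0]] 
turn [[0, 0, 0.023], [0, 0, 0.022], [0, 0, 0.023], [0, 0, 0.022], [0, 0, 0.023], [0, 0, 0.022]]
```

Emit:
move_arm:
  claw: [0.6,0.6,0.6,0.6,0.6,0.6,0.6,0.6]
  dp:
    - [0,0,0.12]
    - [0,0,0.12]
    - [0,0,0]
    - [0.006,0.046,0]
    - [0.006,0.046,0]
    - [0.006,0.046,0]
    - [0.006,0.046,0]
    - [0,0,0]
  turn:
    - [0,0,0]
    - [0,0,0]
    - [0,0,0]
    - [0,0,0]
    - [0,0,0]
    - [0,0,0]
    - [0,0,-0.005]
    - [0,0,0]

```text
clock: 3.67
position: [0.491, -0.1033, 0.0145]
ee_rot: [0.75, 0.661, 0.001, 0.001]
ft_force: [-0.6, -0.3, -0.0]
grip_width: 0.602
```

Emit:
move_arm:
  claw: [0.6,0.6,0.6,0.6,0.6,0.6,0.6,0.6]
  dp:
    - [0.007,0.033,0]
    - [0.008,0.032,0]
    - [0.008,0.032,0]
    - [0.009,0.032,0]
    - [0.009,0.032,0]
    - [0.01,0.032,0]
    - [0.01,0.032,0]
    - [0.01,0.032,0]
  turn:
    - [0,0,0.023]
    - [0,0,0.023]
    - [0,0,0.023]
    - [0,0,0.023]
    - [0,0,0.023]
    - [0,0,0.023]
    - [0,0,0.023]
    - [0,0,0.023]

```text
clock: 4.33
position: [0.542, -0.099, 0.0133]
ee_rot: [0.797, 0.604, -0.0, 0.0]
ft_force: [-3.3, -0.6, 2.5]
grip_width: 0.599
```

```bash
python3 - <<'E'
from h import *
print(pose()[0],pose()[2])
im=cams.camera("scene");cv2.imwrite("pics/s3.png",cv2.resize(im[100:300,160:420,::-1],None,fx=3,fy=3))
wshot("w3")
E
```

```text
[ 0.542  -0.099   0.0133] 1.2978522772175576
```

View pics/s3.png

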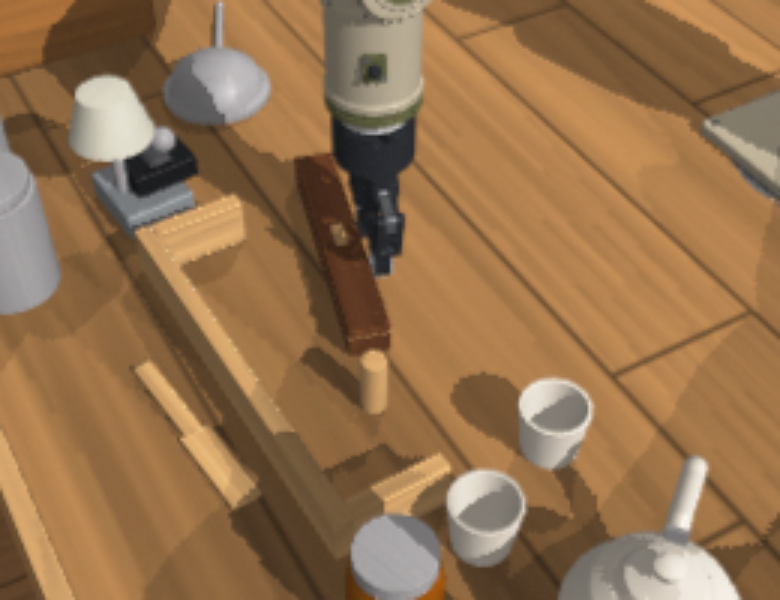

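View pics/w3.png

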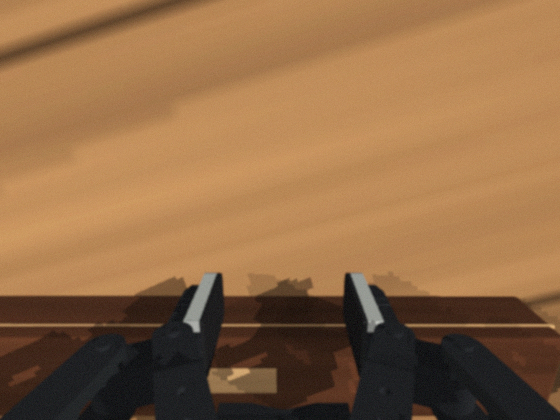

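```bash
cat >> h.py <<'E'
TL={'fl':(-.02,.13,.034),'bl':(.02,.13,.034),'fr':(-.02,-.13,.034),'br':(.02,-.13,.034),'fl0':(-.02,.13,0),'bl0':(.02,.13,0),'fr0':(-.02,-.13,0)}
def fitcase(lst,p0):
    q,r=fit([(n,TL[k],uv) for n,k,uv in lst],p0)
    print("case",q,"res",np.abs(r).max(),"bay:",inv(BAY,tf(q,[[0,0,0],[0,.13,0],[0,-.13,0]])).round(4).tolist(),"a",round(BAY[2]-q[2],3)); return q
E
python3 - <<'E'
from h import *
S=crop((160,100),3)
q=fitcase([("scene",'bl',S(347,343)),("scene",'fl',S(388,330)),("scene",'br',S(295,160)),("scene",'fr',S(331,153)),("scene",'fl0',S(388,347)),("scene",'bl0',S(351,354))],[.57,-.12,-.25])
p,R,ph=pose();print("tcp local",inv(q,p),ph-math.pi/2)
E
```

```text
case [ 0.5689 -0.1194 -0.2798] res 2.4463105833746113 bay: [[-0.0634, -0.1016], [-0.0247, 0.0225], [-0.1021, -0.2257]] a 0.302
tcp local [[-0.0307  0.0127]] -0.2718550950710428
```

```bash
python3 - <<'E'
from h import *
F=inbay(-.028,-.103,.4)
E=tcp(F,-.031,.012,.012);plan(E,F[2]+math.pi/2,mm=6)
E
```

```text
from [ 0.5429 -0.0987  0.0135] 1.299 n 7 end [ 0.58   -0.0974  0.0121] 1.193
dp [[0.008, 0.025, 0.001], [0.008, 0.025, 0.001], [0.009, 0.025, 0.001], [0.009, 0.025, 0.001], [0.01, 0.025, 0.001], [0.01, 0.024, 0.001], [0.01, 0.025, 0.001]] 
turn [[0, 0, 0.019], [0, 0, 0.019], [0, 0, 0.019], [0, 0, 0.019], [0, 0, 0.02], [0, 0, 0.019], [0, 0, 0.02]]
```

Emit:
move_arm:
  claw: [0.6,0.6,0.6,0.6,0.6,0.6,0.6,0.6]
  dp:
    - [0.008,0.025,0]
    - [0.008,0.025,0]
    - [0.009,0.025,0]
    - [0.009,0.025,0]
    - [0.01,0.025,0]
    - [0.01,0.025,0]
    - [0.01,0.025,0]
    - [0,0,0]
  turn:
    - [0,0,0.02]
    - [0,0,0.02]
    - [0,0,0.02]
    - [0,0,0.02]
    - [0,0,0.02]
    - [0,0,0.02]
    - [0,0,0.02]
    - [0,0,0]

```text
clock: 5.1
position: [0.5799, -0.0977, 0.0135]
ee_rot: [0.829, 0.56, 0.001, 0.0]
ft_force: [-0.6, 0.1, -0.0]
grip_width: 0.602
```

Emit:
move_arm:
  claw: [0.6,0.6,0.6,0.6,0.6,0.6]
  dp:
    - [0,-0.08,0]
    - [0,-0.15,0]
    - [0,-0.1,-0.15]
    - [0,0,-0.2]
    - [0,0,-0.2]
    - [0,0,0]
  turn:
    - [0,0,0]
    - [0,0,0]
    - [0,0,0.15]
    - [0,0,0.15]
    - [0,0,0.15]
    - [0,0,0]

```text
clock: 5.6
position: [0.5215, -0.0733, 0.1312]
ee_rot: [0.915, 0.403, 0.005, 0.004]
ft_force: [1.9, -0.2, 1.3]
grip_width: 0.604
```

```bash
python3 - <<'E'
from h import *
print(pose()[0],pose()[2])
im=cams.camera("scene");cv2.imwrite("pics/s4.png",cv2.resize(im[100:300,160:420,::-1],None,fx=3,fy=3))
S=crop((160,100),3)
for nm,uv,z in [("sieve",(217,90),.03),("sieve rim left",(272,95),0),("sieve rim near",(217,125),0),("handle",(219,5),.01),("lamp base front",(193,205),.01),("lamp base corner",(133,232),.01),("shade",(105,130),.13)]:
    print(nm,inv(BAY,ray("scene",S(*uv),z)))
E
```

```text
[ 0.5215 -0.0733  0.1312] 0.8294570928315548
sieve [[-0.0675 -0.3885]]
sieve rim left [[-0.1338 -0.387 ]]
sieve rim near [[-0.0542 -0.3675]]
handle [[-0.1578 -0.5795]]
lamp base front [[ 0.03   -0.2442]]
lamp base corner [[ 0.0994 -0.2371]]
shade [[ 0.1022 -0.2507]]
```

View pics/s4.png

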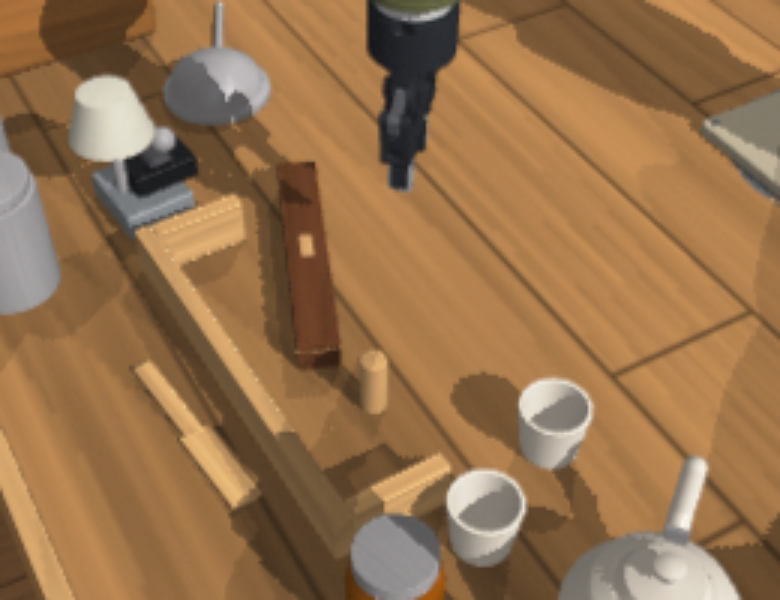

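```bash
python3 - <<'E'
from h import *
S=crop((160,100),3)
q=fitcase([("scene",'bl',S(297,356)),("scene",'fl',S(338,348)),("scene",'br',S(277,165)),("scene",'fr',S(315,162)),("scene",'fl0',S(338,363)),("scene",'bl0',S(302,367))],[.6,-.12,-.35])
for lx in (-.02,0): print(tf(q,[lx,-.165,0]),inv(BAY,tf(q,[lx,-.165,0])))
ph=q[2]
A=tcp(q,0,-.175,.12);plan(A,ph)
E
```

```text
case [ 0.6033 -0.1213 -0.3885] res 2.500228704342703 bay: [[-0.029, -0.1043], [0.0229, 0.0149], [-0.0809, -0.2235]] a 0.411
[[ 0.5223 -0.2665  0.    ]] [[-0.1133 -0.2476]]
[[ 0.5408 -0.274   0.    ]] [[-0.0949 -0.2556]]
from [ 0.5202 -0.0735  0.1279] 0.835 n 11 end [ 0.537  -0.2832  0.1199] -0.388
dp [[-0.066, 0.07, 0.004], [-0.057, 0.077, 0.004], [-0.048, 0.082, 0.004], [-0.039, 0.087, 0.003], [-0.029, 0.091, 0.004], [-0.019, 0.094, 0.003], [-0.008, 0.095, 0.004], [0.002, 0.096, 0.003]] 
turn [[0, 0, 0.142], [0, 0, 0.142], [0, 0, 0.141], [0, 0, 0.142], [0, 0, 0.141], [0, 0, 0.142], [0, 0, 0.141], [0, 0, 0.142]]
dp [[0.013, 0.095, 0.004], [0.023, 0.093, 0.003], [0.033, 0.089, 0.004]] 
turn [[0, 0, 0.141], [0, 0, 0.142], [0, 0, 0.141]]
```

Emit:
move_arm:
  claw: [0,0,0,0,0,0,0,0]
  dp:
    - [-0.07,0.07,0]
    - [-0.06,0.08,0]
    - [-0.05,0.08,0]
    - [-0.04,0.09,0]
    - [-0.03,0.09,0]
    - [-0.02,0.09,0]
    - [-0.01,0.1,0]
    - [0,0.1,0]
  turn:
    - [0,0,0.14]
    - [0,0,0.14]
    - [0,0,0.14]
    - [0,0,0.14]
    - [0,0,0.14]
    - [0,0,0.14]
    - [0,0,0.14]
    - [0,0,0.14]

```text
clock: 6.32
position: [0.5281, -0.2297, 0.1225]
ee_rot: [1.0, -0.024, -0.0, -0.0]
ft_force: [0.6, 0.4, -0.2]
grip_width: 0.001
```

Emit:
move_arm:
  claw: [0,0,0,0]
  dp:
    - [0.01,0.1,0]
    - [0.02,0.09,0]
    - [0.03,0.09,0]
    - [0,0,0]
  turn:
    - [0,0,0.14]
    - [0,0,0.14]
    - [0,0,0.14]
    - [0,0,0]

```text
clock: 6.65
position: [0.5306, -0.2907, 0.1222]
ee_rot: [0.982, -0.191, -0.0, 0.001]
ft_force: [-1.1, -1.2, -0.0]
grip_width: -0.005
```

```bash
python3 - <<'E'
from h import *
q=np.array([.6033,-.1213,-.385])
p,R,ph=pose();print(p,ph,inv(q,p))
A=tcp(q,0,-.175,.06);plan(A,q[2])
A=tcp(q,0,-.175,.012);plan(A,q[2],start=list(tcp(q,0,-.175,.06))+[q[2]],mm=30)
wshot("w5")
im=cv2.imread("pics/w5.png");overlay("w:w5",im,"pics/w5o.png",BAY,q)
E
```

```text
[ 0.5306 -0.2907  0.1222] -0.3836189680633761 [[-0.0037 -0.1843]]
from [ 0.5306 -0.2907  0.1222] -0.384 n 2 end [ 0.5376 -0.2836  0.06  ] -0.385
dp [[0.009, -0.023, 0.156], [0.01, -0.023, 0.155]] 
turn [[0, 0, 0.001], [0, 0, 0.001]]
from [ 0.5376 -0.2835  0.06  ] -0.385 n 2 end [ 0.5376 -0.2835  0.012 ] -0.385
dp [[0.0, 0.0, 0.12], [0.0, 0.0, 0.12]] 
turn [[0, 0, -0.0], [0, 0, -0.0]]
```

View pics/w5o.png

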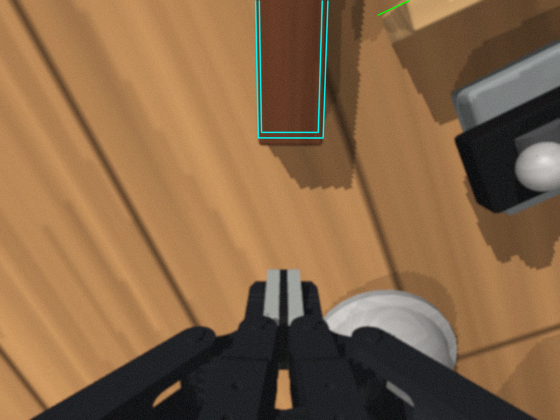

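```bash
python3 - <<'E'
from h import *
q=np.array([.6033,-.1213,-.385])
for uv in [(390,291),(456,345),(340,310),(425,300)]:
    w=ray("w:w5",uv,0.0);print(w,"local",inv(q,w))
for uv,z in [((262,143),0),((323,143),0)]: print("end bottom",inv(q,ray("w:w5",uv,z)))
for uv,z in [((485,212),.02),((540,165),.06)]: print("lamp",inv(q,ray("w:w5",uv,z)))
E
```

```text
[ 0.5836 -0.3903  0.    ] local [[ 0.0828 -0.2567]]
[ 0.621  -0.4619  0.    ] local [[ 0.1443 -0.309 ]]
[ 0.54  -0.392  0.   ] local [[ 0.043  -0.2746]]
[ 0.6078 -0.4091  0.    ] local [[ 0.1123 -0.265 ]]
end bottom [[-0.0194 -0.1378]]
end bottom [[ 0.024  -0.1377]]
lamp [[ 0.1367 -0.1826]]
lamp [[ 0.1397 -0.142 ]]
```

Emit:
move_arm:
  claw: [0,0,0,0,0,0,0,0]
  dp:
    - [0.01,-0.02,0.155]
    - [0.015,-0.025,0.155]
    - [0,0,0.12]
    - [0,0,0.12]
    - [0,0,0]
    - [0,-0.06,0]
    - [0,-0.06,0]
    - [0,-0.03,0]
  turn:
    - [0,0,0]
    - [0,0,0]
    - [0,0,0]
    - [0,0,0]
    - [0,0,0]
    - [0,0,0]
    - [0,0,0]
    - [0,0,0]

```text
clock: 7.37
position: [0.5528, -0.2492, 0.0152]
ee_rot: [0.983, -0.184, 0.001, -0.0]
ft_force: [-1.0, -2.0, -0.1]
grip_width: -0.001
```

Emit:
move_arm:
  claw: [0,0,0,0,0,0,0,0]
  dp:
    - [0,-0.03,0]
    - [0,-0.03,0]
    - [0,-0.03,0]
    - [0,-0.03,0]
    - [0,-0.03,0]
    - [0,-0.03,0]
    - [0,-0.03,0]
    - [0,0,0]
  turn:
    - [0,0,0]
    - [0,0,0]
    - [0,0,0]
    - [0,0,0]
    - [0,0,0]
    - [0,0,0]
    - [0,0,0]
    - [0,0,0]

```text
clock: 8.03
position: [0.5666, -0.2106, 0.0133]
ee_rot: [0.983, -0.185, 0.0, -0.001]
ft_force: [0.2, -0.0, -0.4]
grip_width: -0.001
```

```bash
python3 - <<'E'
from h import *
p,R,ph=pose();q=np.array([.6033,-.1213,-.385]);print(p,ph,inv(q,p),inv(BAY,p))
im=cams.camera("scene");cv2.imwrite("pics/s6.png",cv2.resize(im[100:300,160:420,::-1],None,fx=3,fy=3))
E
```

```text
[ 0.5666 -0.2106  0.0133] -0.3715129478771118 [[-0.0005 -0.0966]] [[-0.0677 -0.1928]]
```

View pics/s6.png

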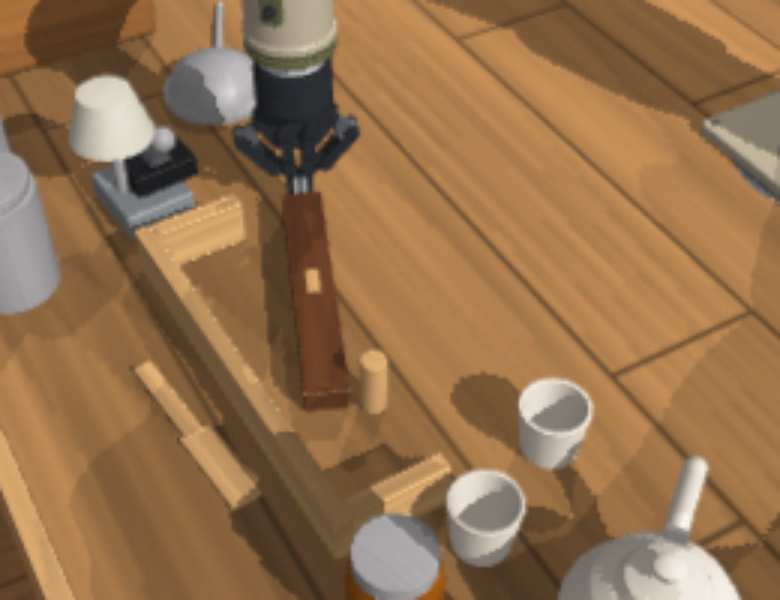

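```bash
python3 - <<'E'
from h import *
S=crop((160,100),3)
q=fitcase([("scene",'bl',S(304,398)),("scene",'fl',S(346,389)),("scene",'br',S(284,198)),("scene",'fr',S(322,195)),("scene",'fl0',S(346,405)),("scene",'bl0',S(307,409))],[.6,-.08,-.35])
p=pose()[0];print(inv(q,p))
post=tf(BAY,[.001,.070,0])[0];print("post local",inv(q,post))
E
```

```text
case [ 0.6205 -0.0728 -0.3932] res 2.677122289941366 bay: [[-0.0107, -0.0562], [0.0418, 0.0627], [-0.0632, -0.1751]] a 0.416
[[ 0.0028 -0.1483]]
post local [[-0.0402  0.1202]]
```

Emit:
move_arm:
  claw: [0,0,0,0,0,0,0,0]
  dp:
    - [0,-0.03,0]
    - [0,-0.03,0]
    - [0,-0.03,0]
    - [0,-0.03,0]
    - [0,-0.03,0]
    - [0,-0.03,0]
    - [0,-0.03,0]
    - [0,0,0]
  turn:
    - [0,0,0]
    - [0,0,0]
    - [0,0,0]
    - [0,0,0]
    - [0,0,0]
    - [0,0,0]
    - [0,0,0]
    - [0,0,0]

```text
clock: 8.75
position: [0.582, -0.1714, 0.0133]
ee_rot: [0.983, -0.185, 0.0, -0.001]
ft_force: [-0.5, 0.5, -0.8]
grip_width: 0.006
```

```bash
python3 - <<'E'
from h import *
p,R,ph=pose();print(p,ph,inv(BAY,p))
im=cams.camera("scene");cv2.imwrite("pics/s7.png",cv2.resize(im[100:300,160:420,::-1],None,fx=3,fy=3))
E
```

```text
[ 0.582  -0.1714  0.0133] -0.3714036523017026 [[-0.0515 -0.1539]]
```

View pics/s7.png

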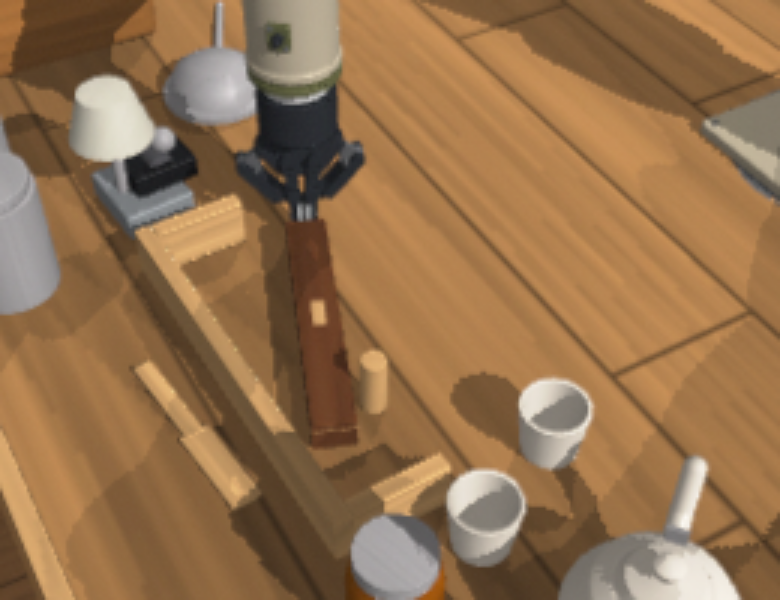

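Emit:
move_arm:
  claw: [0,0,0,0,0,0,0,0]
  dp:
    - [0,-0.03,0]
    - [0,-0.03,0]
    - [0,0,0]
    - [0,0.1,0]
    - [0,0.1,0]
    - [0,0,-0.18]
    - [0,0,-0.18]
    - [0,0,-0.18]
  turn:
    - [0,0,0]
    - [0,0,0]
    - [0,0,0]
    - [0,0,0]
    - [0,0,0]
    - [0,0,-0.15]
    - [0,0,-0.15]
    - [0,0,-0.15]

```text
clock: 9.47
position: [0.5705, -0.1995, 0.1224]
ee_rot: [1.0, -0.007, -0.0, -0.0]
ft_force: [1.3, 0.1, 0.3]
grip_width: 0.003
```

```bash
python3 - <<'E'
from h import *
p,R,ph=pose();print(p,ph,inv(BAY,p))
im=cams.camera("scene");cv2.imwrite("pics/s8.png",cv2.resize(im[100:300,160:420,::-1],None,fx=3,fy=3))
E
```

```text
[ 0.5705 -0.1995  0.1224] -0.014439957472142998 [[-0.0636 -0.1817]]
```

View pics/s8.png

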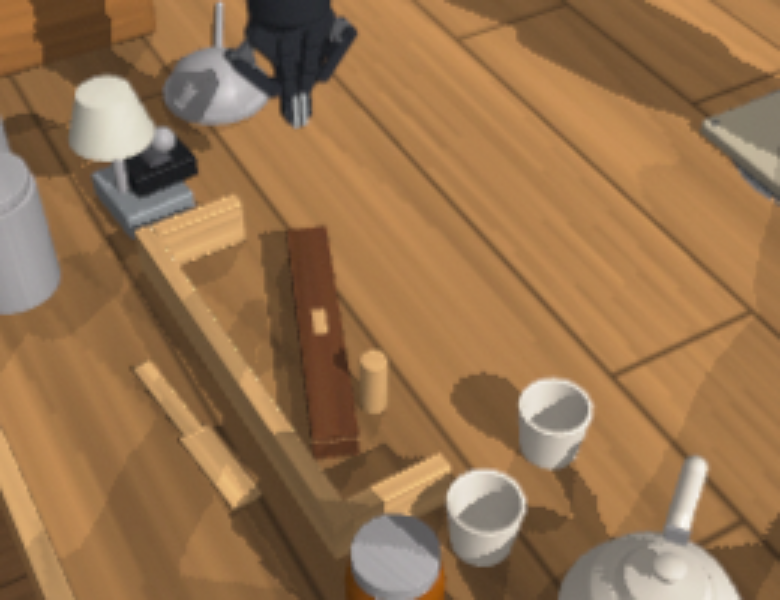

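```bash
python3 - <<'E'
from h import *
S=crop((160,100),3)
q=fitcase([("scene",'bl',S(313,445)),("scene",'fl',S(355,436)),("scene",'br',S(289,231)),("scene",'fr',S(326,228)),("scene",'fl0',S(356,453)),("scene",'bl0',S(316,455))],[.63,-.03,-.38])
post=tf(BAY,[.001,.070,0])[0];print("post local",inv(q,post))
ph=q[2]+math.pi/2
A=tcp(q,-.070,-.075,.10);plan(A,ph)
B=tcp(q,-.070,-.075,.012);plan(B,ph,mm=30,start=A+[ph])
D=tcp(q,-.035,-.075,.012);plan(D,ph,mm=12,start=B+[ph])
E
```

```text
case [ 0.6384 -0.0248 -0.3829] res 2.8792518985467552 bay: [[0.0082, -0.0086], [0.0594, 0.1109], [-0.0431, -0.1281]] a 0.405
post local [[-0.0376  0.0694]]
from [ 0.5744 -0.2003  0.1307] -0.005 n 10 end [ 0.5454 -0.0682  0.1001] 1.188
dp [[-0.015, -0.066, 0.015], [-0.007, -0.067, 0.015], [0.001, -0.068, 0.015], [0.009, -0.067, 0.015], [0.017, -0.065, 0.016], [0.025, -0.063, 0.015], [0.032, -0.059, 0.016], [0.039, -0.055, 0.015]] 
turn [[0, 0, -0.152], [0, 0, -0.152], [0, 0, -0.152], [0, 0, -0.152], [0, 0, -0.152], [0, 0, -0.152], [0, 0, -0.152], [0, 0, -0.151]]
dp [[0.046, -0.05, 0.016], [0.051, -0.045, 0.015]] 
turn [[0, 0, -0.152], [0, 0, -0.151]]
from [ 0.5454 -0.0682  0.1   ] 1.188 n 3 end [ 0.5454 -0.0682  0.012 ] 1.188
dp [[0.0, 0.0, 0.147], [0.0, 0.0, 0.147], [0.0, 0.0, 0.146]] 
turn [[0, 0, -0.0], [0, 0, -0.0], [0, 0, -0.0]]
from [ 0.5454 -0.0682  0.012 ] 1.188 n 3 end [ 0.5779 -0.0813  0.012 ] 1.188
dp [[0.0, 0.058, 0.0], [0.0, 0.059, 0.0], [0.0, 0.058, 0.0]] 
turn [[0, 0, -0.0], [0, 0, -0.0], [0, 0, -0.0]]
```

Emit:
move_arm:
  claw: [0,0,0,0,0,0,0,0]
  dp:
    - [-0.01,-0.07,0.01]
    - [-0.01,-0.07,0.01]
    - [0,-0.07,0.02]
    - [0.01,-0.07,0.01]
    - [0.02,-0.06,0.01]
    - [0.02,-0.06,0.01]
    - [0.03,-0.06,0.01]
    - [0.04,-0.06,0.01]
  turn:
    - [0,0,-0.15]
    - [0,0,-0.15]
    - [0,0,-0.15]
    - [0,0,-0.15]
    - [0,0,-0.15]
    - [0,0,-0.15]
    - [0,0,-0.15]
    - [0,0,-0.15]

```text
clock: 10.18
position: [0.5495, -0.0916, 0.1032]
ee_rot: [0.894, 0.447, 0.0, 0.0]
ft_force: [0.3, -0.9, 0.2]
grip_width: -0.003
```

Emit:
move_arm:
  claw: [0,0,0]
  dp:
    - [0.05,-0.05,0.01]
    - [0.05,-0.05,0.01]
    - [0,0,0]
  turn:
    - [0,0,-0.16]
    - [0,0,-0.16]
    - [0,0,0]

```text
clock: 10.43
position: [0.5434, -0.0612, 0.099]
ee_rot: [0.83, 0.557, 0.0, -0.001]
ft_force: [-0.4, 0.7, -0.0]
grip_width: 0.002
```

```bash
python3 - <<'E'
from h import *
q=np.array([.6384,-.0248,-.383]);ph=q[2]+math.pi/2
wshot("w9");im=cv2.imread("pics/w9.png");overlay("w:w9",im,"pics/w9o.png",BAY,q,f=1.4)
p=pose()[0];print(inv(q,p))
A=tcp(q,-.070,-.075,.012);plan(A,ph)
E
```

```text
[[-0.0735 -0.0709]]
from [ 0.5438 -0.0631  0.0992] 1.174 n 3 end [ 0.5455 -0.0683  0.012 ] 1.188
dp [[-0.007, 0.006, 0.145], [-0.007, 0.006, 0.146], [-0.007, 0.006, 0.145]] 
turn [[0, 0, -0.006], [0, 0, -0.006], [0, 0, -0.006]]
```

View pics/w9o.png

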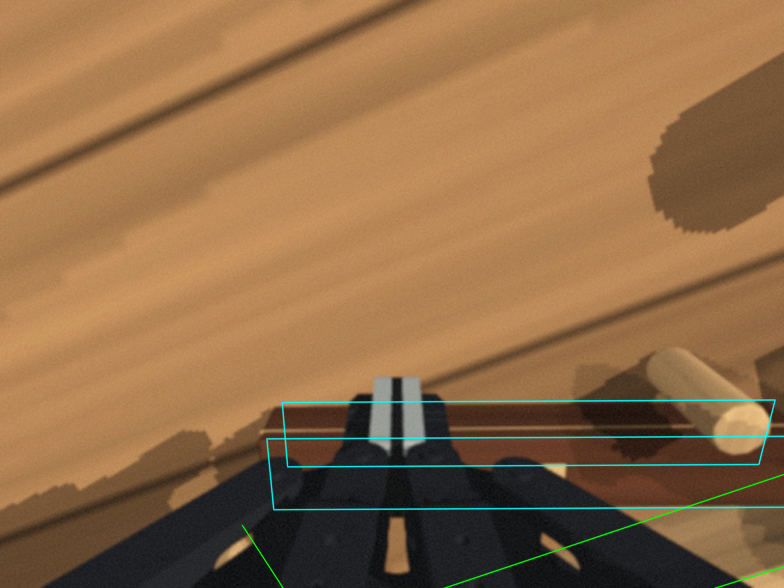

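Emit:
move_arm:
  claw: [0,0,0,0,0,0,0,0]
  dp:
    - [-0.007,0,0.145]
    - [-0.007,0,0.145]
    - [-0.007,0,0.145]
    - [0,0,0]
    - [0,0.06,0]
    - [0,0.06,0]
    - [0,0.05,0]
    - [0,0,0]
  turn:
    - [0,0,0]
    - [0,0,0]
    - [0,0,-0.01]
    - [0,0,0]
    - [0,0,0]
    - [0,0,0]
    - [0,0,0]
    - [0,0,0]

```text
clock: 11.15
position: [0.576, -0.0829, 0.014]
ee_rot: [0.832, 0.555, 0.001, 0.001]
ft_force: [-0.3, -0.8, 0.1]
grip_width: -0.0
```

```bash
python3 - <<'E'
from h import *
p,R,ph=pose();print(p,ph,inv(BAY,p))
T=tf(BAY,[.005,-.080,.012])[0];plan(T,BAY[2]+math.pi/2,mm=5.5)
E
```

```text
[ 0.576  -0.0829  0.014 ] 1.1759463229362976 [[-0.0555 -0.0653]]
from [ 0.576  -0.0829  0.014 ] 1.176 n 12 end [ 0.6368 -0.0962  0.012 ] 1.593
dp [[0.005, 0.026, 0.001], [0.004, 0.026, 0.001], [0.003, 0.026, 0.001], [0.002, 0.026, 0.001], [0.001, 0.026, 0.001], [0.0, 0.026, 0.001], [-0.001, 0.026, 0.001], [-0.002, 0.026, 0.001]] 
turn [[0, 0, -0.044], [0, 0, -0.044], [0, 0, -0.044], [0, 0, -0.044], [0, 0, -0.044], [0, 0, -0.044], [0, 0, -0.045], [0, 0, -0.044]]
dp [[-0.002, 0.025, 0.0], [-0.004, 0.025, 0.001], [-0.004, 0.025, 0.0], [-0.005, 0.026, 0.001]] 
turn [[0, 0, -0.045], [0, 0, -0.044], [0, 0, -0.045], [0, 0, -0.044]]
```

Emit:
move_arm:
  claw: [0,0,0,0,0,0,0,0]
  dp:
    - [0.005,0.026,0]
    - [0.004,0.026,0]
    - [0.003,0.026,0]
    - [0.002,0.026,0]
    - [0.001,0.026,0]
    - [0,0.026,0]
    - [0,0.026,0]
    - [0,0,0]
  turn:
    - [0,0,-0.044]
    - [0,0,-0.044]
    - [0,0,-0.044]
    - [0,0,-0.044]
    - [0,0,-0.044]
    - [0,0,-0.044]
    - [0,0,-0.044]
    - [0,0,0]

```text
clock: 11.82
position: [0.6101, -0.0894, 0.0134]
ee_rot: [0.758, 0.652, 0.0, 0.0]
ft_force: [0.2, -0.8, 0.4]
grip_width: 0.002
```

```bash
python3 - <<'E'
from h import *
p,R,ph=pose();print(p,ph,inv(BAY,p))
im=cams.camera("scene");cv2.imwrite("pics/s10.png",cv2.resize(im[100:300,160:420,::-1],None,fx=3,fy=3))
T=tf(BAY,[.005,-.080,.012])[0];plan(T,BAY[2]+math.pi/2,mm=5.5)
E
```

```text
[ 0.6101 -0.0894  0.0134] 1.421385023390796 [[-0.0216 -0.0726]]
from [ 0.6098 -0.0891  0.0132] 1.42 n 6 end [ 0.6368 -0.0963  0.012 ] 1.593
dp [[-0.003, 0.023, 0.001], [-0.003, 0.023, 0.001], [-0.004, 0.023, 0.001], [-0.004, 0.023, 0.001], [-0.005, 0.023, 0.001], [-0.006, 0.022, 0.001]] 
turn [[0, 0, -0.037], [0, 0, -0.037], [0, 0, -0.037], [0, 0, -0.037], [0, 0, -0.036], [0, 0, -0.037]]
```

View pics/s10.png

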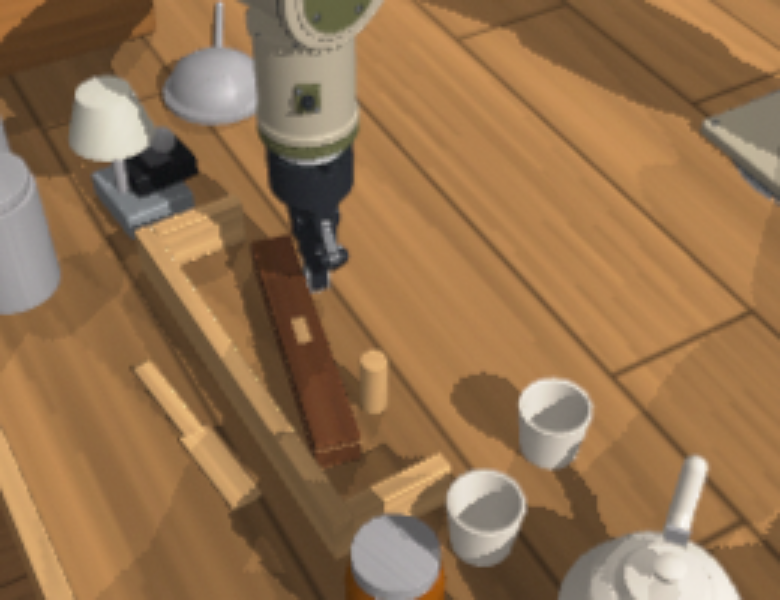

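Emit:
move_arm:
  claw: [0,0,0,0,0,0,0,0]
  dp:
    - [-0.003,0.024,0]
    - [-0.003,0.024,0]
    - [-0.004,0.024,0]
    - [-0.004,0.024,0]
    - [-0.005,0.024,0]
    - [-0.005,0.024,0]
    - [0,0.024,0]
    - [0,0,0]
  turn:
    - [0,0,-0.037]
    - [0,0,-0.037]
    - [0,0,-0.037]
    - [0,0,-0.037]
    - [0,0,-0.037]
    - [0,0,-0.037]
    - [0,0,0]
    - [0,0,0]

```text
clock: 12.53
position: [0.6432, -0.0958, 0.0128]
ee_rot: [0.699, 0.715, 0.0, 0.0]
ft_force: [-0.5, 0.2, -0.5]
grip_width: 0.0
```

```bash
python3 - <<'E'
from h import *
p,R,ph=pose();print(p,ph,inv(BAY,p))
im=cams.camera("scene");cv2.imwrite("pics/s11.png",cv2.resize(im[100:300,160:420,::-1],None,fx=3,fy=3))
E
```

```text
[ 0.6432 -0.0958  0.0128] 1.5940581051508576 [[ 0.0114 -0.0797]]
```

View pics/s11.png

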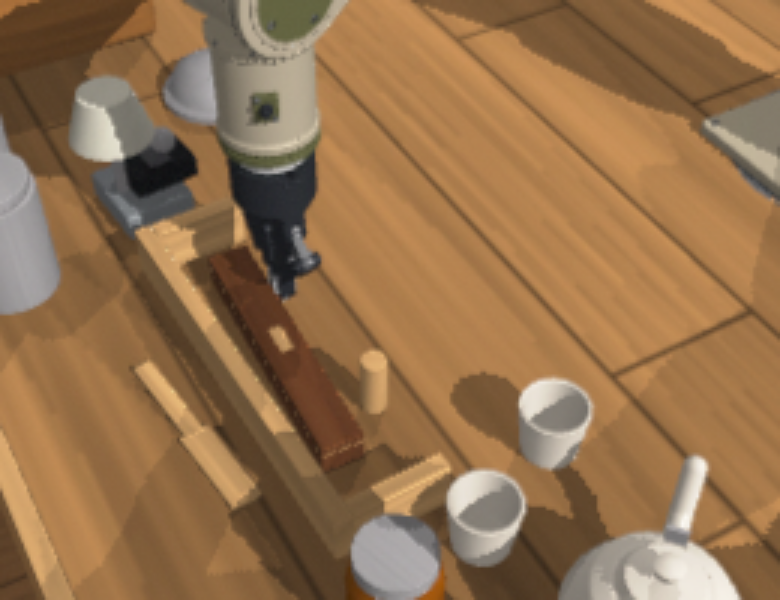

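```bash
python3 - <<'E'
from h import *
S=crop((160,100),3)
q=fitcase([("scene",'bl',S(322,455)),("scene",'fl',S(362,440)),("scene",'br',S(210,256)),("scene",'fr',S(246,247)),("scene",'fl0',S(361,456)),("scene",'bl0',S(323,467))],[.66,-.03,0])
A=tf(BAY,[-.015,-.028,.012])[0];plan(A,BAY[2]+math.pi/2,mm=30)
E
```

```text
case [ 0.6781 -0.0247 -0.0536] res 3.212451094499528 bay: [[0.0479, -0.0094], [0.0578, 0.1203], [0.038, -0.139]] a 0.076
from [ 0.643  -0.0955  0.0127] 1.595 n 2 end [ 0.6156 -0.0448  0.0121] 1.593
dp [[0.129, -0.065, 0.002], [0.128, -0.066, 0.001]] 
turn [[0, 0, 0.001], [0, 0, 0.001]]
```

Emit:
move_arm:
  claw: [0,0.6,0.6,0.6,0.6,0.6,0.6,0.6]
  dp:
    - [0,-0.13,0]
    - [0.13,0,0]
    - [0.13,0,0]
    - [0,0,0]
    - [0,0,0]
    - [0,0.05,0]
    - [0,0.05,0]
    - [0,0.03,0]
  turn:
    - [0,0,0]
    - [0,0,0]
    - [0,0,0]
    - [0,0,0]
    - [0,0,0]
    - [0,0,0]
    - [0,0,0]
    - [0,0,0]

```text
clock: 13.25
position: [0.6422, -0.0448, 0.0124]
ee_rot: [0.699, 0.716, 0.0, 0.0]
ft_force: [-0.0, 0.3, 0.9]
grip_width: 0.597
```

Emit:
move_arm:
  claw: [0.6,0.6,0.6,0.6,0.6,0.6]
  dp:
    - [0,0.025,0]
    - [0,0.025,0]
    - [0,0.025,0]
    - [0,0.025,0]
    - [0,0,0]
    - [0,0,0]
  turn:
    - [0,0,0]
    - [0,0,0]
    - [0,0,0]
    - [0,0,0]
    - [0,0,0]
    - [0,0,0]

```text
clock: 13.75
position: [0.6618, -0.0429, 0.0123]
ee_rot: [0.698, 0.716, 0.0, 0.0]
ft_force: [-0.3, 1.0, 0.4]
grip_width: 0.601
```

```bash
python3 - <<'E'
from h import *
p,R,ph=pose();print(p,ph,inv(BAY,p),manip.get_obs()["ft_force"])
im=cams.camera("scene");cv2.imwrite("pics/s12.png",cv2.resize(im[100:300,160:420,::-1],None,fx=3,fy=3))
E
```

```text
[ 0.6618 -0.0429  0.0123] 1.5969057635291577 [[ 0.0312 -0.0272]] [-0.2913  0.9549  0.4058]
```

View pics/s12.png

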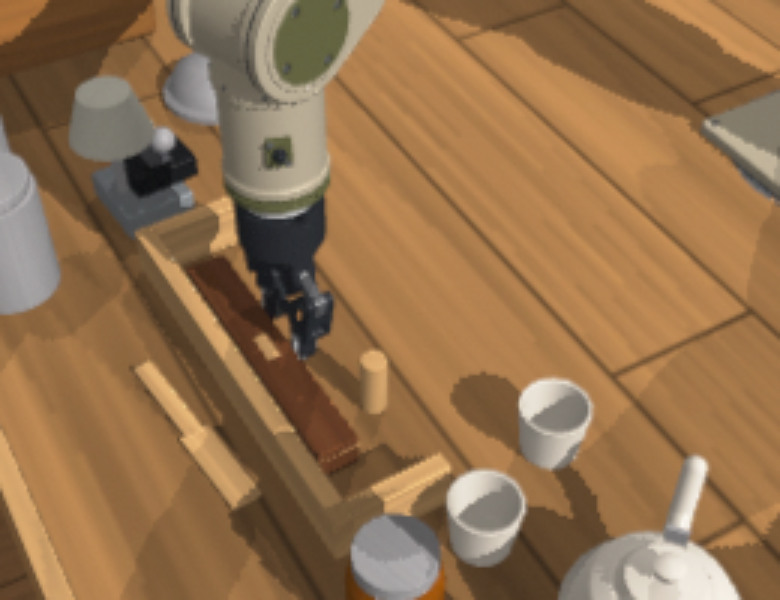

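Emit:
move_arm:
  claw: [0.6,0.6,0.6,0.6]
  dp:
    - [0,0.015,0]
    - [0,0.015,0]
    - [0,0,0]
    - [0,0,0]
  turn:
    - [0,0,0]
    - [0,0,0]
    - [0,0,0]
    - [0,0,0]

```text
clock: 14.13
position: [0.6677, -0.043, 0.0123]
ee_rot: [0.698, 0.716, 0.0, 0.0]
ft_force: [-0.0, 0.2, 0.2]
grip_width: 0.599
```

Emit:
move_arm:
  claw: [0.6,0.6,0.6]
  dp:
    - [0,0.01,0]
    - [0,0,0]
    - [0,0,0]
  turn:
    - [0,0,0]
    - [0,0,0]
    - [0,0,0]

```text
clock: 14.38
position: [0.6694, -0.043, 0.0123]
ee_rot: [0.698, 0.716, 0.0, 0.0]
ft_force: [-1.7, -0.6, 1.1]
grip_width: 0.599
```

Emit:
move_arm:
  claw: [0.6,0.6,0.6]
  dp:
    - [0,0.01,0]
    - [0,0,0]
    - [0,0,0]
  turn:
    - [0,0,0]
    - [0,0,0]
    - [0,0,0]

```text
clock: 14.63
position: [0.6704, -0.043, 0.0122]
ee_rot: [0.698, 0.716, -0.001, -0.001]
ft_force: [-7.1, -0.8, 4.6]
grip_width: 0.598
```

Emit:
move_arm:
  claw: [0.6,0.6,0.6]
  dp:
    - [0,0.01,0]
    - [0,0,0]
    - [0,0,0]
  turn:
    - [0,0,0]
    - [0,0,0]
    - [0,0,0]

```text
clock: 14.88
position: [0.6704, -0.0429, 0.0119]
ee_rot: [0.698, 0.716, -0.003, -0.002]
ft_force: [-16.8, -1.6, 10.6]
grip_width: 0.598
```

Emit:
move_arm:
  claw: [0.6,0.6,0.6,0.6,0.6,0.6,0.6,0.6]
  dp:
    - [0,-0.04,0]
    - [0,-0.1,0]
    - [0,0,-0.18]
    - [0,0,-0.18]
    - [0,0,-0.18]
    - [0,0,-0.18]
    - [0,0,-0.18]
    - [0,0,0]
  turn:
    - [0,0,0]
    - [0,0,0]
    - [0,0,0]
    - [0,0,0]
    - [0,0,0]
    - [0,0,0]
    - [0,0,0]
    - [0,0,0]

```text
clock: 15.55
position: [0.6488, -0.0431, 0.2007]
ee_rot: [0.698, 0.716, 0.004, 0.004]
ft_force: [1.4, 0.4, 0.4]
grip_width: 0.6
```

```bash
python3 - <<'E'
from h import *
p,R,ph=pose();print(p,ph,inv(BAY,p))
wshot("w13");im=cv2.imread("pics/w13.png")
cv2.imwrite("pics/w13b.png",cv2.resize(im,None,fx=1.4,fy=1.4,interpolation=cv2.INTER_CUBIC))
im=cams.camera("scene");cv2.imwrite("pics/s13.png",im[:,:,::-1]);cv2.imwrite("pics/s13c.png",cv2.resize(im[140:290,190:365,::-1],None,fx=4,fy=4,interpolation=cv2.INTER_CUBIC))
E
```

```text
[ 0.6488 -0.0431  0.2007] 1.5964594258518678 [[ 0.0181 -0.0271]]
```

View pics/w13b.png

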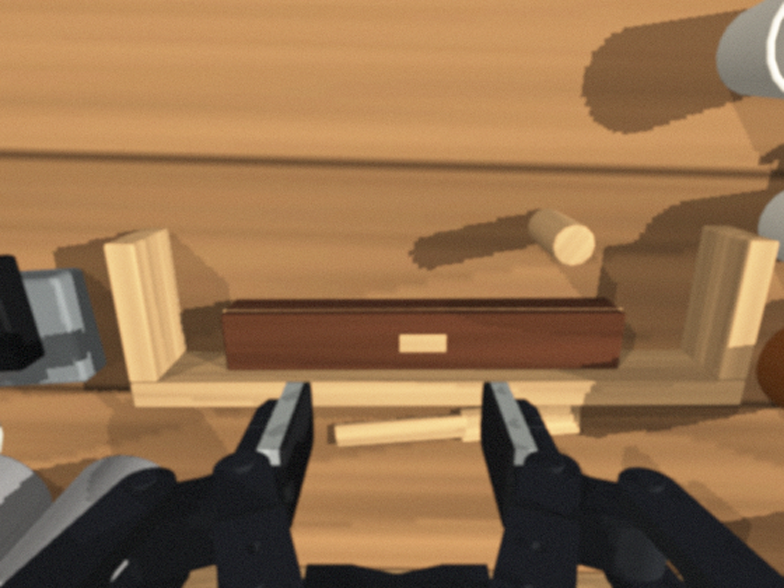

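View pics/s13c.png

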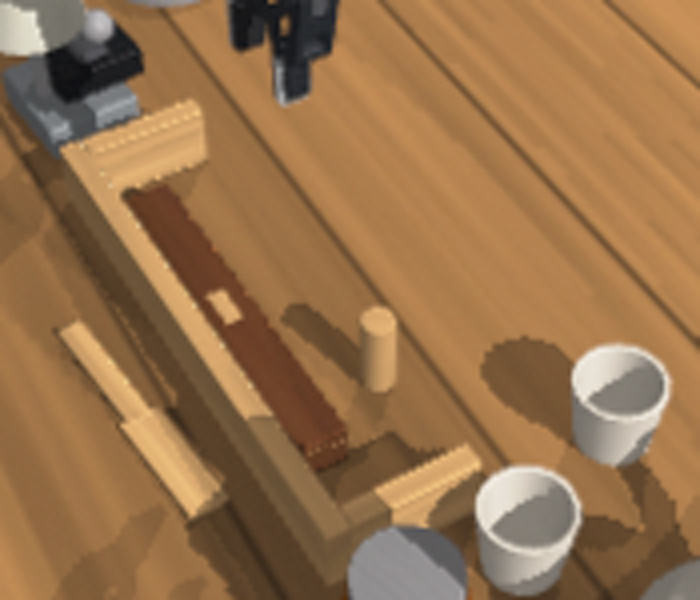

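```bash
python3 - <<'E'
from h import *
im=cv2.imread("pics/w13.png")
f=5
a=cv2.resize(im[205:300,60:310],None,fx=3.2,fy=3.2,interpolation=cv2.INTER_CUBIC)
b=cv2.resize(im[205:300,300:550],None,fx=3.2,fy=3.2,interpolation=cv2.INTER_CUBIC)
cv2.imwrite("pics/w13z.png",np.vstack([a[:290],b[:290]]))
for y in (-.14,-.02,.115):
    P=tf(BAY,[(.09,y,.05),(.09,y,.034),(.05,y,.034),(.05,y,0)]);print(y,proj("w:w13",P)*1.4)
E
```

```text
-0.14 [[217.6111 380.859 ]
 [225.5362 369.4756]
 [219.0232 312.8531]
 [234.8447 296.0007]]
-0.02 [[407.0485 381.5443]
 [406.5934 370.1323]
 [407.2259 313.5448]
 [406.2942 296.6332]]
0.115 [[620.0931 382.315 ]
 [610.2164 370.8709]
 [618.8823 314.3226]
 [599.1154 297.3446]]
```

View pics/w13z.png

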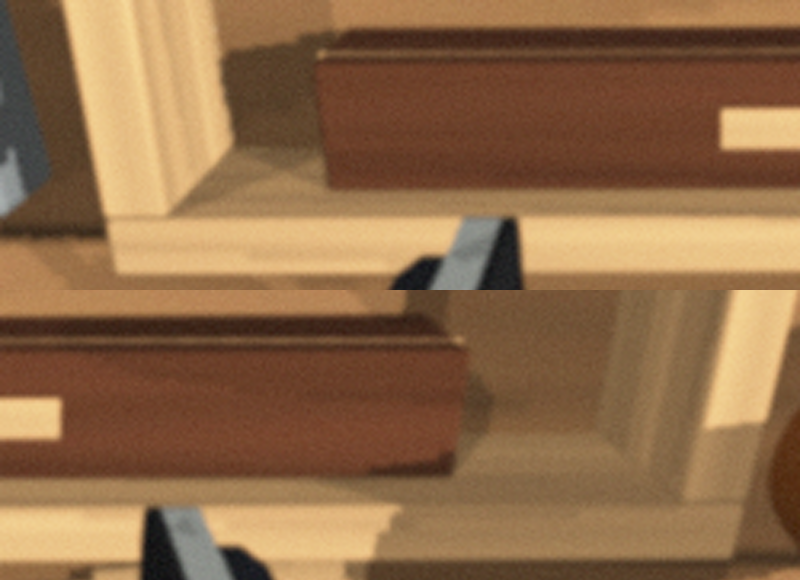

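Case back edge sits parallel to the back board: the gap to the board's top edge is ~29 zoomed px at both ends (home predicts ~26, i.e. within ~1 mm). Check the bystanders and the case once more.

```bash
python3 - <<'E'
from h import *
a=cv2.imread("pics/side0.png");b=cams.camera("side")[:,:,::-1];s0=cv2.imread("pics/scene0.png");s1=cams.camera("scene")[:,:,::-1]
cv2.imwrite("pics/side14.png",b);cv2.imwrite("pics/scene14.png",s1)
d=lambda x,y:np.clip(cv2.absdiff(x,np.ascontiguousarray(y)).astype(int)*2,0,255).astype(np.uint8)
x=np.hstack([d(s0,s1)[80:380,130:430],d(a,b)[100:400,150:450]])
cv2.imwrite("pics/diff14.png",x)
c=np.hstack([s1[100:200,170:270],np.ascontiguousarray(b[120:220,260:360])]);cv2.imwrite("pics/lamp14.png",cv2.resize(c,None,fx=4,fy=4,interpolation=cv2.INTER_CUBIC))
E
```

```text
(no output)
```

View pics/diff14.png

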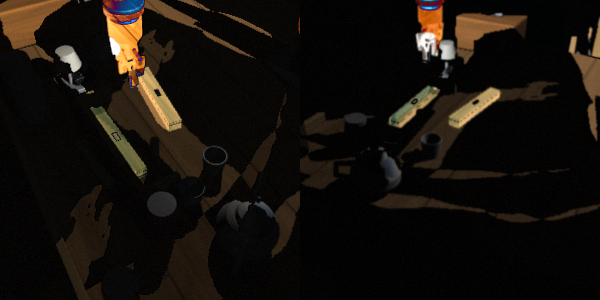

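View pics/side14.png

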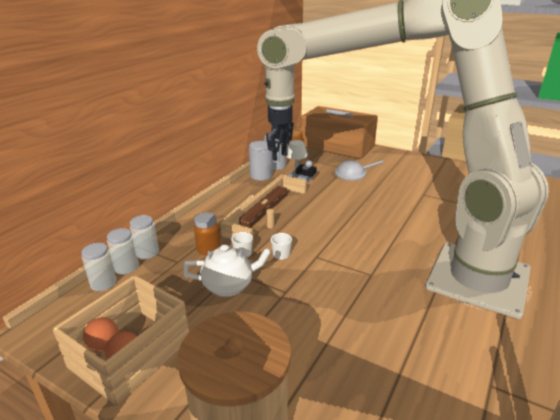

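The difference pictures show only shadow changes, the arm and the case. The cups, teapot, jar, sieve, spreader and lamp knob haven't moved. The hand is about 0.2 m up, clear of everything, so I'm handing in.

```bash
python3 - <<'E'
from h import *
o=manip.get_obs();print(o["clock"],o["position"],o["ft_force"]);print(manip.hand_in())
E
```

```text
15.75 [ 0.645  -0.0439  0.1913] [ 0.7064  1.4164 -0.9435]
the job is handed in; nothing more can be done
None
```

The knife case is lying along the bay's back board, and I handed the job in at about 15.8 s of the 72 s allowed.

**What I did:** I only pushed the case with the fingertips.
1. Pushed its front face to angle it about 0.4 rad, left end inward.
2. Pushed it by the right end, sliding it lengthwise behind the post.
3. Swung the right end in.
4. Pressed it flat against the back board with two fingertips, until the force rose to about 17 N in x (about 20 N in all) and the arm stopped moving.

**Last checks:**
- **Seating:** in the wrist picture the gap to the board's top edge is the same at both ends, and within about 1 mm of where the calibration puts a fully seated case. The fingertip position at the final contact agrees. I did not push each end separately to confirm.
- **Bystanders:** the before/after pictures differ only in the arm, the case and shadows. The crockery, the other things and the lamp switch look unchanged.
- **Forces:** the readings at the end of each move never went above about 20 N.
- **Disagreement:** while the case was moving, my scene-camera fits of its position were about 3–6 mm off along its length compared with the wrist camera. I allowed for this in the later pushes.

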